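# Fetch the rubbing block from behind the row in the tool tray

### The job

The white rubbing block is shut in at the back of the tool tray by the jar, the wax tin and the bench weight. First stand all three of these on the black side mat; only then fetch the rubbing block and lay it flat in the recess of the empty wooden holder; then put the jar, the tin and the weight back upright in the tray, each just where it stood at the start. Leave the tape measure and the cork block where they are.

Things in the scene. Friction and masses are not known exactly. Their poses are not given: they have to be found in the camera images.
- jar: Loose clear-glass screw-top jar with a dark green lid, upright, 66 mm diameter (63 mm at the lid), 84 mm high, about 0.25 kg. Origin: centre of its underside, z up along its axis. Jar, wax tin and bench weight start in one row across the tray, in an order that changes, 8 to 20 mm apart: fingers fit in front of and behind the outer two, and beside the middle one only when both outer ones are gone.
- wax_tin: Loose short round tin of bare aluminium with a flat lid, 58 mm diameter (61 mm at the lid, the top 15 mm), 52 mm high, about 0.22 kg. Origin: centre of its underside, z up along its axis.
- bench_weight: Loose round weight of dark steel: a body of 58 mm diameter and 42 mm high with a small knob (30 mm diameter) on top, 66 mm high over all, about 0.45 kg. Origin: centre of its underside, z up along its axis.
- rubbing_block: Loose white rubber cleaning block lying flat, 36 mm (its x) by 92 mm (its y) by 26 mm high, about 0.09 kg. Origin: centre of its underside. At the start it lies along the tray's y, close behind the middle thing of the row (5 to 15 mm of room between), so it can be gripped across its 36 mm only when that has been cleared.
- tool_tray: Fixed open tray of light wood, 240 mm (its x, away from the robot at yaw 0) by 280 mm (its y). Origin: centre of its underside on the bench. Inner floor at 10 mm; rim 10 mm thick all round, top at 22 mm. At the start the row stands at about x = -45 mm, y = -75, 0 and +75 mm in its frame, the rubbing block at about x = +14 mm, y = 0.
- side_mat: Fixed flat black rubber mat, 280 mm (its x) by 120 mm (its y), 4 mm thick. The side area for the jar, tin and weight. Origin: centre of its underside on the bench; top surface at 4 mm. It lies to the left or to the right of the tray.
- holder: Fixed small empty holder of brown wood, 76 mm (its x) by 132 mm (its y), with a shallow recess 60 x 116 mm. Origin: centre of its underside on the bench; recess floor at 5 mm, lip round it at 10 mm. It lies on the other side of the tray from the mat. The rubbing block goes in with its length along the holder's y, either way round.
- tape_measure: Bystander, loose: yellow tape measure, 36 x 88 x 62 mm, origin at the centre of its underside. Not to be disturbed.
- cork_block: Bystander, loose: brown cork sanding block, 64 x 107 x 35 mm, origin at the centre of its underside. Not to be disturbed.
Not all that is in view belongs to the job. There is more than one size of the rubbing_block; the one meant has the size given above.

How it is judged:
By the outcome, as a careful person would: the job done as asked, in the order asked, and still so for the second after the job is handed in, with the robot touching nothing.
It also fails if it takes over 141 s, if anything falls off the work surface, if the arm or the gripper's body presses on something with over 40 N, if the wrist force passes 120 N, or if a joint passes its speed limit or range.

### The arm

A 7-joint arm with a two-finger parallel gripper is mounted at the origin on a cart in front of the work surface, level with it; the furniture and walls round the work are solid. World frame = base frame: x ahead of the robot, y to its left, z up, the work surface at z = 0. Lengths are in m, angles in rad, forces in N, time in s.
With the tool pointing down it reaches from about 0.425 to 0.875 m from the base axis. Payload 8.4 kg.
Tool frame: the origin (TCP) lies between the finger pads; the fingertips stand 19 mm ahead of it and the grasp point (between the pads) is the TCP; z points along the fingers, y is the line along which they close (so a half turn about z gives the same grasp; the last joint's range is limited). The gripper opens to 85 mm and grips with 20 to 120 N. Pads are 22 mm wide; open, the fingers measure 114 mm over their backs; the gripper's body (76 mm by 85 mm) begins 54 mm behind the grasp point. The pads swing forward as they close: fully open they stand 13 mm farther back than shut.
Start: joints at [1.034, 0.333, 0.04, 1.465, -0.013, 1.343, -0.059], TCP at [0.276, -0.589, 0.25] pointing down, gripper open.
Joint ranges: [-2.58, 2.58], [-0.38, 2.09], [-1.3, 1.39], [0.25, 2.4], [-1.5, 4.64], [0.08, 2.09], [-2.65, 2.65]. Speed limits (rad/s): [2.22, 2.22, 2.79, 2.79, 3.14, 3.14, 3.14].

### API

Orientations are given as a rotation vector (axis times angle).
In Python, from plant import * gives the robot as it stands.
- The arm moves only by the shell command python3 -m handwheel 'ROWS' [FORCE]. ROWS is JSON, a list of rows, each a list of 3 entries, a list of its own where there are three numbers: the turn, a rotation vector about the world's x, y, z in rad, then the shift along the world's x, y, z in cm, then the finger opening in cm, from 0 to 8.54. In form: [[[wx, wy, wz], [tx, ty, tz], fingers], ...]. A call has exactly 10 rows; each row shifts and turns the commanded pose from where the row before left it; what a row does not reach is not made up. A row lasts 1/12 s, in which the tool goes at most 41.7 mm and 7.16 degrees, less where a joint would pass 70% of its speed; a pose out of reach is approached as far as the arm can. A call with a gripper value outside its range is refused whole. The fingers move at their own pace and stop on an object; FORCE is the grip in N (left out, the last holds). Time passes only in rows, so rows that do not move let the fingers close, or fill a call up. It gives the time, the measured TCP pose, the force, the opening and the grip force at its end, in the units of the state.
- get_obs(): the state, without advancing time (a new reading comes with each control period).
- grab_frame(name): name is "scene" or "top" or "wrist"; returns the picture (400x640x3 uint8, red, green, blue); there is no depth.
- calibration(name): a dict with "K" (3x3 intrinsics, pixels), "rvec" (rotation vector, rad) and "tvec" (3), from world to camera coordinates, as OpenCV has them. Camera axes: x right, y down, z forward; pixel columns grow to the right and rows downward; lengths in m; the calibration is good to about 2 mm. A picture is of the moment at which its call begins: read the wrist's pose just before it. calibration takes no time and is no camera call; for the wrist camera it gives the pose at the moment of the call.
- sign_off(): hands the job in; it is judged then, once.
Trained networks look in the newest picture that a camera, given by its name, has taken for a name from the list of things; names that differ only in an ending like _2 or _b are one class to them, and where a whole thing is asked for, a point or a joint stands for the part that bears it (a point fixed in the world has none). Each returns a list of dicts, best first, with "confidence" (0 to 1); they miss things now and then, are a little off and sometimes report something else, mostly with a low value. They report only what shows in the picture. A call takes as long as a camera call. They do not tell look-alikes from the thing itself.
- spot_in(target, camera): "rect" ([left, top, right, bottom] in pixels, round what is visible of it).
The state is a dict: "clock": time; "joints": joint angles; "qd": joint speeds; "joint_torque": joint torques, N m; "eef_pos": TCP position; "eef_rot": TCP orientation; "wrist_force": force on the tool from outside, world axes, zero at the start; "ft_torque": the same for the moment, N m; "gripper_width": opening from 0.0 (shut) to 1.0 (fully open); "grip_force": force on a finger pad.
Only numpy, scipy, OpenCV 4.12 (cv2) and the standard library are available. Lean on these libraries where they do the work, as an engineer would, in place of code of your own. Each camera call takes 0.05 s, during which the arm holds its last target. There are 200 camera calls.

## Working session

There is one attempt and no reset: what is moved stays moved. The work goes in short steps, Python scripts to look and compute and a shell command to move; the robot and the scene stay as the last step left them, time stands still between calls to the robot, and variables do not carry over. Pictures are saved under pics/ and viewed, at most 14 in all, crops included, and the job is handed in when it is done.

```bash
mkdir -p pics
cat > h.py <<'E'
from plant import *
import numpy as np, cv2
def cal(n):
    c=calibration(n); return np.array(c["K"],float),cv2.Rodrigues(np.array(c["rvec"],float))[0],np.array(c["tvec"],float)
def ray(n,u,v,z,c=None):
    K,R,t=c or cal(n); C=-R.T@t; d=R.T@np.linalg.inv(K)@np.array([u,v,1.]); return C+d*(z-C[2])/d[2]
def proj(n,P,c=None):
    K,R,t=c or cal(n); p=(R@np.atleast_2d(P).T).T+t; p=p@K.T; return p[:,:2]/p[:,2:]
def save(n,f):
    im=grab_frame(n); cv2.imwrite(f"pics/{f}.png",cv2.cvtColor(im,cv2.COLOR_RGB2BGR)); return im
E
python3 - <<'E'
from h import *
o=get_obs(); print({k:np.round(v,3) for k,v in o.items()})
for n in("top","scene"):
    save(n,n+"0"); K,R,t=cal(n); print(n,K[0,0],K[0,2],K[1,2],-R.T@t)
    for th in("jar","wax_tin","bench_weight","rubbing_block","tool_tray","side_mat","holder","tape_measure","cork_block"):
        for d in spot_in(th,n)[:3]: print(n,th,np.round(d["rect"],1),round(d["confidence"],2))
E
```

```text
{'clock': np.float64(0.0), 'joints': array([ 1.034,  0.334,  0.04 ,  1.466, -0.013,  1.343, -0.058]), 'qd': array([-0.   ,  0.001,  0.001, -0.002,  0.   , -0.   ,  0.   ]), 'joint_torque': array([ 1.0000e-03, -6.5854e+01,  1.3660e+00, -4.0557e+01,  1.7000e-02,
        1.3000e-02, -0.0000e+00]), 'eef_pos': array([ 0.275, -0.588,  0.249]), 'eef_rot': array([-3.065e+00, -6.820e-01,  1.000e-03]), 'wrist_force': array([-0.303,  0.99 ,  0.09 ]), 'ft_torque': array([ 0.048, -0.003, -0.025]), 'grip_force': np.float64(0.0), 'gripper_width': np.float64(0.998)}
top 366.6409591753994 320.04461375550454 200.69636611645822 [0.50634976 0.01949749 1.04578127]
top jar [285.3 217.8 315.2 244.6] 0.73
top wax_tin [346.2 213.2 370.6 234.9] 0.87
top bench_weight [316.8 220.4 338.1 236.3] 0.93
top bench_weight [209.2 147.8 238.  169.2] 0.46
top rubbing_block [420.3 194.1 463.  295. ] 0.74
top rubbing_block [307.6 197.4 338.9 215.1] 0.68
top rubbing_block [351.8 289.6 373.2 297.2] 0.62
top tool_tray [270.3 164.4 378.7 263.3] 0.76
top side_mat [420.8 196.  462.6 295.3] 0.93
top side_mat [406.8 151.3 446.  18
[... 206 characters left out ...]
84.8 219.1 312.7 245.8] 0.61
scene 394.18758236321196 320.93116103137027 197.89529589549636 [-0.12099558  0.88454907  0.5403009 ]
scene jar [317.9 191.9 339.7 224.9] 0.93
scene jar [235.7 251.9 299.3 281.1] 0.61
scene wax_tin [343.9 188.6 359.1 210.5] 0.51
scene bench_weight [339.  194.1 354.  221.2] 0.62
scene rubbing_block [398.4 212.9 415.4 225. ] 0.57
scene rubbing_block [247.3 179.6 285.8 202.9] 0.56
scene rubbing_block [310.1 200.7 318.  212.8] 0.47
scene tool_tray [270.9 187.9 378.4 236.7] 0.59
scene side_mat [362.1 179.4 441.4 204.6] 0.72
scene tape_measure [206.6 204.2 239.4 238.6] 0.88
scene tape_measure [340.  196.1 351.3 217.2] 0.41
scene cork_block [334.5 165.9 355.5 185.4] 0.85
```

Run:
```python
import cv2
a=cv2.imread("pics/top0.png")[130:310,165:475]; cv2.imwrite("pics/top0c.png",cv2.resize(a,None,fx=2.58,fy=2.58,interpolation=cv2.INTER_CUBIC))
```

```text
(no output)
```

View pics/top0c.png

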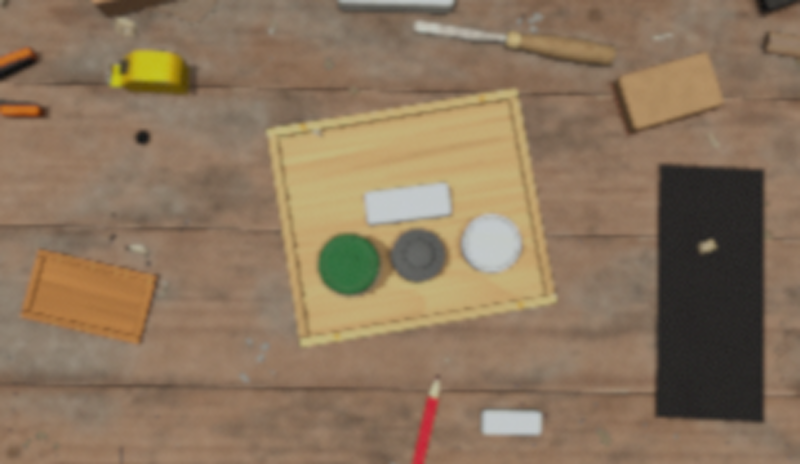

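View pics/scene0.png

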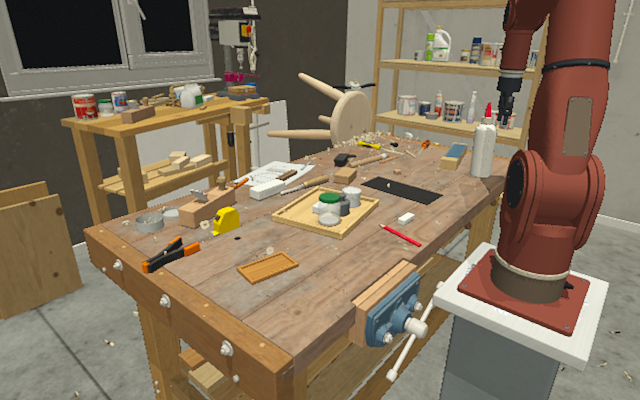

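The top picture shows the tray with jar (crop 349,264), weight (418,255) and tin (491,243) in a row. The mat is on the right at (710,292) and the holder on the left at (90,296). There are two white blocks. One is in the tray, behind the weight, at full-frame px (323,206). The other is a smaller one on the bench near (363,294). The tray one fits by place and size, and I'll measure both.

Run:
```python
from h import *
c=cal("top"); f=lambda x,y:(165+(x+.5)/2.58-.5,130+(y+.5)/2.58-.5)
def W(x,y,z): return ray("top",*f(x,y),z,c)[:2]
g={"traytop":([(267,129),(517,90),(556,299),(303,346)],.022),"blockTray":([(365,192),(448,183),(452,214),(371,224)],.036),"blockBench":([(482,411),(541,410),(542,435),(484,436)],.02),
"holder":([(39,250),(158,275),(138,342),(22,315)],.01),"mat":([(660,164),(763,170),(763,421),(656,416)],.004),"tape":([(113,52),(187,52),(187,92),(113,92)],.05),"cork":([(615,80),(708,54),(722,100),(632,130)],.035)}
for k,(p,z) in g.items():
    w=np.array([W(*q,z) for q in p]); e=np.roll(w,-1,0)-w
    print(k,"c",w.mean(0).round(4),"len",np.linalg.norm(e,axis=1).round(4),"ang",np.degrees(np.arctan2(e[:,1],e[:,0])).round(1), "corners",w.round(3).tolist() if k in("mat","tape") else "")
for k,x,y,z,r in(("jar",349,264,.094,31),("weight",418,255,.052,28),("tin",491,243,.062,30)):
    print(k,W(x,y,z).round(4), np.linalg.norm(W(x+r,y,z)-W(x-r,y,z)).round(4))
print("chip",W(708,246,.004))
```

```text
traytop c [ 0.5948 -0.0155] len [0.2787 0.2328 0.2763 0.2381] ang [ -79.8 -169.4  101.3   11.2] corners 
blockTray c [ 0.6057 -0.0125] len [0.0898 0.0337 0.0875 0.035 ] ang [ -82.7 -172.1   98.1   11.8] corners 
blockBench c [ 0.3746 -0.1265] len [0.0631 0.026  0.0618 0.026 ] ang [ -88.3 -177.7   91.7    5.1] corners 
holder c [0.5017 0.3303] len [0.1318 0.0742 0.1281 0.0714] ang [-100.8  166.    78.   -11.2] corners 
mat c [ 0.5181 -0.3478] len [0.1163 0.2756 0.1171 0.2764] ang [-92.2 178.3  88.2  -1.8] corners [[0.658, -0.294], [0.654, -0.41], [0.378, -0.402], [0.382, -0.285]]
tape c [0.7398 0.267 ] len [0.0788 0.0437 0.0784 0.0436] ang [ -88.7 -177.5   91.3    3. ] corners [[0.761, 0.307], [0.763, 0.229], [0.719, 0.227], [0.717, 0.305]]
cork c [ 0.735  -0.2962] len [0.1082 0.0533 0.1059 0.0581] ang [ -73.  -164.4  109.6   18.1] corners 
jar [0.5376 0.0486] 0.0621
weight [ 0.5497 -0.0222] 0.0588
tin [ 0.5631 -0.0978] 0.0627
chip [ 0.56748228 -0.34606701]
```

The tray block measures 90x35 mm at px (323,206), which matches the one asked for. The bench block at px (363,294) is only 63x26 mm, so it is the decoy. I'm moving to look from above the row.

```bash
python3 -m handwheel '[[[0,0,0.066],[1.375,2.82,0],8.5],[[0,0,0.066],[1.375,2.82,0],8.5],[[0,0,0.066],[1.375,2.82,0],8.5],[[0,0,0.066],[1.375,2.82,0],8.5],[[0,0,0.066],[1.375,2.82,0],8.5],[[0,0,0.066],[1.375,2.82,0],8.5],[[0,0,0.066],[1.375,2.82,0],8.5],[[0,0,0.066],[1.375,2.82,0],8.5],[[0,0,0.066],[1.375,2.82,0],8.5],[[0,0,0.066],[1.375,2.82,0],8.5]]' 40
python3 -m handwheel '[[[0,0,0.066],[1.375,2.82,0],8.5],[[0,0,0.066],[1.375,2.82,0],8.5],[[0,0,0.066],[1.375,2.82,0],8.5],[[0,0,0.066],[1.375,2.82,0],8.5],[[0,0,0.066],[1.375,2.82,0],8.5],[[0,0,0.066],[1.375,2.82,0],8.5],[[0,0,0.066],[1.375,2.82,0],8.5],[[0,0,0.066],[1.375,2.82,0],8.5],[[0,0,0.066],[1.375,2.82,0],8.5],[[0,0,0.066],[1.375,2.82,0],8.5]]'
python3 - <<'E'
from h import *
c=cal("wrist"); save("wrist","w1"); o=get_obs(); print(o["clock"],o["eef_pos"],o["eef_rot"],o["joints"].round(3)); print(-c[1].T@c[2]); print(c[0])
R=cv2.Rodrigues(np.array(o["eef_rot"]))[0]; print(R.round(3))
np.savez("w1.npz",K=c[0],R=c[1],t=c[2])
for t in("jar","wax_tin","bench_weight","rubbing_block"):
    for d in spot_in(t,"wrist")[:2]: print(t,np.round(d["rect"],1),round(d["confidence"],2))
E
```

```text
clock: 1.83
eef_pos: [0.4135, -0.3053, 0.2506]
eef_rot: [2.677, 1.643, 0.0]
wrist_force: [0.6, -0.4, 0.5]
gripper_width: 0.993
grip_force: 0.0
clock: 2.67
eef_pos: [0.551, -0.0233, 0.2506]
eef_rot: [2.0, 2.422, 0.0]
wrist_force: [1.4, 0.2, -0.1]
gripper_width: 0.995
grip_force: 0.0
2.7167 [ 0.55274621 -0.01624767  0.25063482] [-1.98606814 -2.43331848 -0.00598099] [ 0.426  0.175 -0.532  1.682  0.089  1.307  0.079]
[0.53862731 0.04283239 0.37351876]
[[279.89825617   0.         318.57338394]
 [  0.         279.89825617 200.98331964]
 [  0.           0.           1.        ]]
[[-0.2    0.98   0.002]
 [ 0.98   0.2    0.003]
 [ 0.003  0.003 -1.   ]]
jar [287.7  80.1 354.2 150. ] 0.68
wax_tin [292.4 211.  342.3 269.4] 0.63
bench_weight [290.3 152.  345.3 203. ] 0.87
bench_weight [386.7 331.3 398.5 341.6] 0.5
rubbing_block [505.7 146.8 595.2 249.7] 0.94
rubbing_block [347.8 141.2 382.  215.6] 0.86
```

View pics/w1.png

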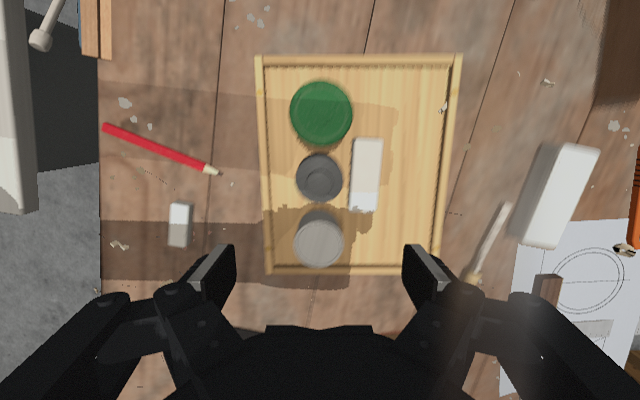

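The wrist picture shows the row: jar (321,113), weight (320,178), tin (318,240). The block is at (365,175), and the decoy is at (180,225). The arm was still settling, so I'll measure once more while it is at rest.

```bash
cat > m.py <<'E'
from h import *
import sys
c=cal("wrist"); im=save("wrist",sys.argv[1]); o=get_obs(); print(o["clock"],o["eef_pos"].round(4),o["eef_rot"].round(3))
print("cam",(-c[1].T@c[2]).round(4))
g=cv2.cvtColor(im,cv2.COLOR_RGB2HSV); 
def circ(name,x,y,z,r,lo=None,mask=None):
    # radial edge search: maximise gradient for a circle of known radius at height z
    from scipy.optimize import minimize
    gr=cv2.GaussianBlur(im.astype(np.float32),(0,0),1)
    a=np.linspace(0,2*np.pi,120,endpoint=False)
    def samp(p,rr):
        P=np.c_[p[0]+rr*np.cos(a),p[1]+rr*np.sin(a),np.full(120,z)]
        q=proj("wrist",P,c).astype(np.float32); return cv2.remap(gr,q[:,0].reshape(-1,1),q[:,1].reshape(-1,1),cv2.INTER_LINEAR)[:,0]
    def cost(p): return -np.minimum(np.linalg.norm(samp(p,r+.002)-samp(p,r-.002),axis=1),40).mean()
    best=min((cost((x+i,y+j)),x+i,y+j) for i in np.arange(-.012,.0121,.001) for j in np.arange(-.012,.0121,.001))
    s=minimize(cost,best[1:],method="Nelder-Mead",options=dict(initial_simplex=[[best[1]+d,best[2]+e] for d,e in((0,0),(.001,0),(0,.001))]))
    print(name,s.x.round(4),round(-s.fun,1))
E
cat > m1.py <<'E'
from m import *
circ("jar",.5376,.0486,.094,.0315); circ("weight",.5497,-.0222,.052,.029); circ("knob",.5497,-.0222,.076,.015); circ("tin",.5631,-.0978,.062,.0305)
E
python3 m1.py w2
```

```text
2.9667 [ 0.5503 -0.026   0.2502] [ 2.007e+00  2.417e+00 -1.000e-03]
cam [0.5383 0.0409 0.3731]
jar [0.5366 0.0506] 40.0
weight [ 0.5497 -0.0191] 39.7
knob [ 0.5626 -0.0161] 20.5
tin [ 0.5631 -0.0968] 40.0
```

```bash
python3 -m handwheel '[[[0,0,0],[-0.4,1.9,0],8.5],[[0,0,0],[-0.5,2.8,0],8.5],[[0,0,0],[-0.5,2.8,0],8.5],[[0,0,0],[0,0,0],8.5],[[0,0,0],[0,0,-3],8.5],[[0,0,0],[0,0,-3],8.5],[[0,0,0],[0,0,-3],8.5],[[0,0,0],[0,0,-2],8.5],[[0,0,0],[0,0,0],8.5],[[0,0,0],[0,0,0],8.5]]'
python3 - <<'E'
from h import *
c=cal("wrist"); save("wrist","w3"); o=get_obs(); print(o["eef_pos"].round(4),o["eef_rot"].round(3),o["wrist_force"].round(1))
E
```

```text
clock: 3.8
eef_pos: [0.5361, 0.049, 0.1401]
eef_rot: [-2.006, -2.416, 0.002]
wrist_force: [0.9, 0.2, 0.8]
gripper_width: 0.992
grip_force: 0.0
[0.537  0.0495 0.1414] [2.006e+00 2.417e+00 1.000e-03] [0.6 0.5 0. ]
```

View pics/w3.png

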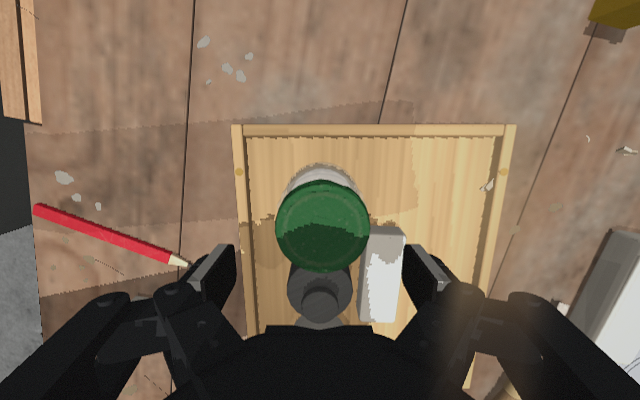

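The jar lid is at (322,227), centred between the fingers at (219,265) and (420,265). The block clears the right finger, so I descend.

```bash
python3 -m handwheel '[[[0,0,0],[0,0,-2],8.5],[[0,0,0],[0,0,-2],8.5],[[0,0,0],[0,0,-2],8.5],[[0,0,0],[0,0,-1.5],8.5],[[0,0,0],[0,0,-0.7],8.5],[[0,0,0],[0,0,0],8.5],[[0,0,0],[0,0,0],6],[[0,0,0],[0,0,0],6],[[0,0,0],[0,0,0],6],[[0,0,0],[0,0,0],6]]' 50
python3 -m handwheel '[[[0,0,0],[0,0,0],5.5],[[0,0,0],[0,0,0],5.5],[[0,0,0],[0,0,0],5.5],[[0,0,0],[0,0,0.6],5.5],[[0,0,0],[0,0,1],5.5],[[0,0,0],[0,0,2],5.5],[[0,0,0],[0,0,2],5.5],[[0,0,0],[0,0,2],5.5],[[0,0,0],[0,0,0],5.5],[[0,0,0],[0,0,0],5.5]]'
```

```text
clock: 4.68
eef_pos: [0.5379, 0.0503, 0.0607]
eef_rot: [2.003, 2.417, 0.002]
wrist_force: [-1.9, -0.4, 8.8]
gripper_width: 0.781
grip_force: 54.2
clock: 5.52
eef_pos: [0.5375, 0.0504, 0.1363]
eef_rot: [2.003, 2.417, 0.003]
wrist_force: [-0.4, -0.5, -3.1]
gripper_width: 0.777
grip_force: 56.6
```

```bash
python3 -m handwheel '[[[0,0,0],[0,0,2],5.5],[[0,0,0],[0,-1,2],5.5],[[0,0,0],[-0.7,-2.3,0],5.5],[[0,0,0],[-0.9,-3.3,0],5.5],[[0,0,0],[-1,-3.5,0],5.5],[[0,0,0],[-1,-3.5,0],5.5],[[0,0,0],[-1,-3.5,0],5.5],[[0,0,0],[-1,-3.5,0],5.5],[[0,0,0],[-1,-3.5,0],5.5],[[0,0,0],[-1,-3.5,0],5.5]]'
python3 -m handwheel '[[[0,0,0],[-1,-3.5,0],5.5],[[0,0,0],[-1,-3.5,0],5.5],[[0,0,0],[-1,-3.2,0],5.5],[[0,0,0],[-0.7,-2,0],5.5],[[0,0,0],[0,0,-2],5.5],[[0,0,0],[0,0,-3],5.5],[[0,0,0],[0,0,-3],5.5],[[0,0,0],[0,0,-2],5.5],[[0,0,0],[0,0,0],5.5],[[0,0,0],[0,0,0],5.5]]'
```

```text
clock: 6.35
eef_pos: [0.4592, -0.2271, 0.1737]
eef_rot: [-2.004, -2.418, 0.001]
wrist_force: [0.7, -0.4, -2.3]
gripper_width: 0.782
grip_force: 57.1
clock: 7.18
eef_pos: [0.4226, -0.3469, 0.0732]
eef_rot: [-2.002, -2.417, -0.0]
wrist_force: [1.1, 0.3, -0.5]
gripper_width: 0.778
grip_force: 57.1
```

```bash
python3 -m handwheel '[[[0,0,0],[0,0,-1],5.5],[[0,0,0],[0,0,-0.5],5.5],[[0,0,0],[0,0,-0.3],5.5],[[0,0,0],[0,0,0],5.5],[[0,0,0],[0,0,0],5.5],[[0,0,0],[0,0,0],8.5],[[0,0,0],[0,0,0],8.5],[[0,0,0],[0,0,0],8.5],[[0,0,0],[0,0,0],8.5],[[0,0,0],[0,0,0],8.5]]'
python3 -m handwheel '[[[0,0,0],[0,0,1],8.5],[[0,0,0],[0,0,3],8.5],[[0,0,0],[0,0,4],8.5],[[0,0,0],[0,0,4],8.5],[[0,0,0],[1,1,4],8.5],[[0,0,0],[2,3,0],8.5],[[0,0,0],[2,3.5,0],8.5],[[0,0,0],[2,3.5,0],8.5],[[0,0,0],[2,3.5,0],8.5],[[0,0,0],[2,3.5,0],8.5]]'
```

```text
clock: 8.02
eef_pos: [0.4237, -0.3478, 0.0566]
eef_rot: [2.004, 2.419, -0.0]
wrist_force: [0.4, -0.4, 0.6]
gripper_width: 0.989
grip_force: 0.0
clock: 8.85
eef_pos: [0.534, -0.1661, 0.2168]
eef_rot: [2.004, 2.418, 0.0]
wrist_force: [0.9, -0.8, -0.3]
gripper_width: 0.996
grip_force: 0.0
```

```bash
python3 -m handwheel '[[[0,0,0],[1,2.5,0],8.5],[[0,0,0],[1,2.5,0],8.5],[[0,0,0],[0.9,2.1,0],8.5],[[0,0,0],[0,0,-3],8.5],[[0,0,0],[0,0,-3],8.5],[[0,0,0],[0,0,-3],8.5],[[0,0,0],[0,0,-2],8.5],[[0,0,0],[0,0,0],8.5],[[0,0,0],[0,0,0],8.5],[[0,0,0],[0,0,0],8.5]]'
python3 m.py w4
python3 - <<'E'
import cv2; a=cv2.imread("pics/w4.png"); cv2.imwrite("pics/w4c.png",a[60:400,150:490])
E
```

```text
clock: 9.68
eef_pos: [0.5634, -0.0969, 0.1075]
eef_rot: [2.003, 2.418, 0.002]
wrist_force: [1.0, 0.1, 0.9]
gripper_width: 0.991
grip_force: 0.0
9.7333 [ 0.5636 -0.0969  0.1078] [2.003e+00 2.417e+00 2.000e-03]
cam [ 0.551  -0.0307  0.2304]
```

View pics/w4c.png

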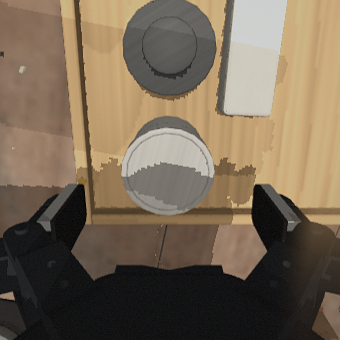

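The tin is at crop (168,170), centred between the fingers at 76 and 264. The block's end at v=115 is clear.

```bash
python3 -m handwheel '[[[0,0,0],[0,0,-2],8.5],[[0,0,0],[0,0,-2],8.5],[[0,0,0],[0,0,-1],8.5],[[0,0,0],[0,0,-0.4],8.5],[[0,0,0],[0,0,0],8.5],[[0,0,0],[0,0,0],5.2],[[0,0,0],[0,0,0],5.2],[[0,0,0],[0,0,0],5.2],[[0,0,0],[0,0,0],5.2],[[0,0,0],[0,0,0],5.2]]'
python3 -m handwheel '[[[0,0,0],[0,0,0],5.2],[[0,0,0],[0,0,0.6],5.2],[[0,0,0],[0,0,1],5.2],[[0,0,0],[0,0,2],5.2],[[0,0,0],[0,0,2],5.2],[[0,0,0],[0,0,2],5.2],[[0,0,0],[0,-2,0],5.2],[[0,0,0],[0.5,-3,0],5.2],[[0,0,0],[0.7,-3.3,0],5.2],[[0,0,0],[0.7,-3.3,0],5.2]]'
```

```text
clock: 10.57
eef_pos: [0.5632, -0.097, 0.0533]
eef_rot: [2.003, 2.418, 0.001]
wrist_force: [-1.5, 0.7, 7.5]
gripper_width: 0.69
grip_force: 53.1
clock: 11.4
eef_pos: [0.5817, -0.214, 0.1292]
eef_rot: [2.002, 2.419, 0.0]
wrist_force: [1.4, -0.1, -1.5]
gripper_width: 0.689
grip_force: 54.3
```

```bash
python3 -m handwheel '[[[0,0,0],[0.8,-3.4,0],5.2],[[0,0,0],[0.8,-3.4,0],5.2],[[0,0,0],[0.8,-3.4,0],5.2],[[0,0,0],[0.6,-3.3,0],5.2],[[0,0,0],[0,0,-2],5.2],[[0,0,0],[0,0,-2.5],5.2],[[0,0,0],[0,0,-2],5.2],[[0,0,0],[0,0,-0.8],5.2],[[0,0,0],[0,0,-0.5],5.2],[[0,0,0],[0,0,-0.2],5.2]]'
python3 -m handwheel '[[[0,0,0],[0,0,0],5.2],[[0,0,0],[0,0,0],5.2],[[0,0,0],[0,0,0],8.5],[[0,0,0],[0,0,0],8.5],[[0,0,0],[0,0,0],8.5],[[0,0,0],[0,0,0],8.5],[[0,0,0],[0,0,0],8.5],[[0,0,0],[0,0,1],8.5],[[0,0,0],[0,0,3],8.5],[[0,0,0],[0,0,4],8.5]]'
```

```text
clock: 12.23
eef_pos: [0.6115, -0.3478, 0.048]
eef_rot: [-2.004, -2.419, -0.0]
wrist_force: [-0.2, -0.4, -1.9]
gripper_width: 0.692
grip_force: 54.3
clock: 13.07
eef_pos: [0.6094, -0.347, 0.1256]
eef_rot: [-2.0, -2.415, 0.002]
wrist_force: [1.3, -0.7, 0.0]
gripper_width: 0.994
grip_force: 0.0
```

```bash
python3 -m handwheel '[[[0,0,-0.105],[0,0,3.5],8.5],[[0,0,-0.105],[0,0,3.5],8.5],[[0,0,-0.105],[-0.48,2.52,0],8.5],[[0,0,-0.105],[-0.48,2.52,0],8.5],[[0,0,-0.105],[-0.48,2.52,0],8.5],[[0,0,-0.105],[-0.48,2.52,0],8.5],[[0,0,-0.105],[-0.48,2.52,0],8.5],[[0,0,-0.105],[-0.48,2.52,0],8.5],[[0,0,-0.105],[-0.48,2.52,0],8.5],[[0,0,-0.105],[-0.48,2.52,0],8.5]]'
python3 -m handwheel '[[[0,0,-0.105],[-0.48,2.52,0],8.5],[[0,0,-0.105],[-0.48,2.52,0],8.5],[[0,0,-0.105],[-0.48,2.52,0],8.5],[[0,0,-0.105],[-0.48,2.52,0],8.5],[[0,0,-0.105],[-0.48,2.52,0],8.5],[[0,0,0],[0,0,-2],8.5],[[0,0,0],[0,0,-3],8.5],[[0,0,0],[0,0,-2],8.5],[[0,0,0],[0,0,0],8.5],[[0,0,0],[0,0,0],8.5]]'
cat > m2.py <<'E'
from m import *
circ("weight",.5497,-.0205,.052,.029)
E
python3 m2.py w5
python3 - <<'E'
import sys; sys.path.insert(0,".")
from h import *
print(get_obs()["joints"].round(2))
save("top","top1"); save("scene","scene1")
a=cv2.imread("pics/w5.png"); b=cv2.imread("pics/top1.png")[130:310,270:480]; b=cv2.resize(b,(467,400)); cv2.imwrite("pics/w5c.png",np.hstack([a[:,160:480],b]))
E
```

```text
clock: 13.9
eef_pos: [0.5727, -0.1449, 0.1986]
eef_rot: [2.949, 1.081, 0.001]
wrist_force: [0.3, -0.6, -0.1]
gripper_width: 0.99
grip_force: 0.0
clock: 14.73
eef_pos: [0.5486, -0.0202, 0.1278]
eef_rot: [-3.128, -0.287, 0.002]
wrist_force: [-0.1, -0.7, 0.5]
gripper_width: 0.999
grip_force: 0.0
14.7833 [ 0.5495 -0.0202  0.1289] [-3.128e+00 -2.870e-01 -1.000e-03]
cam [ 0.6149 -0.0077  0.2507]
weight [ 0.5537 -0.0209] 39.9
[ 0.21  0.25 -0.29  1.84  0.08  1.06 -1.5 ]
```

View pics/w5c.png

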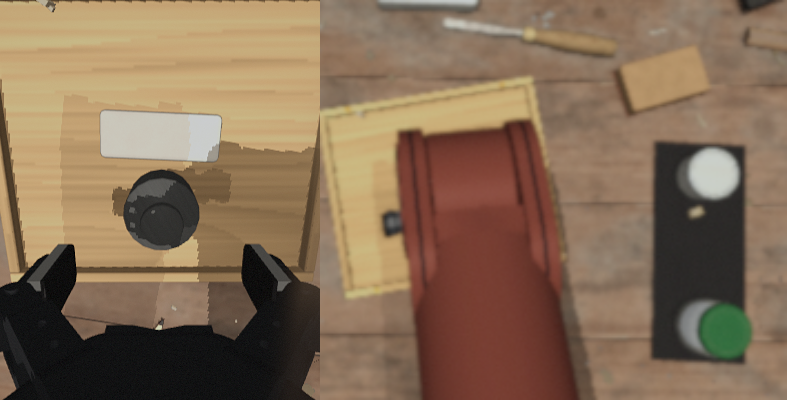

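The left half shows the weight at (162,210), centred between the fingers at 55 and 265, with the block at (160,135) clear behind it. The right half shows tin (712,173) and jar (722,330) standing on the mat.

```bash
python3 -m handwheel '[[[0,0,0],[0.2,0,-2],8.5],[[0,0,0],[0,0,-2.5],8.5],[[0,0,0],[0,0,-2],8.5],[[0,0,0],[0,0,-1.5],8.5],[[0,0,0],[0,0,-0.8],8.5],[[0,0,0],[0,0,0],8.5],[[0,0,0],[0,0,0],5],[[0,0,0],[0,0,0],5],[[0,0,0],[0,0,0],5],[[0,0,0],[0,0,0],5]]' 60
python3 -m handwheel '[[[0,0,0],[0,0,0],5],[[0,0,0],[0,0,0],5],[[0,0,0],[0,0,0.6],5],[[0,0,0],[0,0,1],5],[[0,0,0],[0,0,2],5],[[0,0,0],[0,0,2],5],[[0,0,0],[0,0,3],5],[[0,0,0],[0,0,3],5],[[0,0,0],[0,-1,0],5],[[0,0,0],[0,-3,0],5]]'
```

```text
clock: 15.72
eef_pos: [0.5522, -0.0204, 0.0417]
eef_rot: [3.128, 0.286, 0.004]
wrist_force: [-2.4, -0.4, 8.3]
gripper_width: 0.651
grip_force: 62.9
clock: 16.55
eef_pos: [0.5525, -0.0556, 0.1587]
eef_rot: [-3.126, -0.298, -0.008]
wrist_force: [-0.5, 1.2, -5.8]
gripper_width: 0.652
grip_force: 65.1
```

```bash
python3 -m handwheel '[[[0,0,0],[-0.3,-3.2,0],5],[[0,0,0],[-0.3,-3.2,0],5],[[0,0,0],[-0.3,-3.2,0],5],[[0,0,0],[-0.4,-3.2,0],5],[[0,0,0],[-0.3,-3.2,0],5],[[0,0,0],[-0.3,-3.2,0],5],[[0,0,0],[-0.3,-3.2,0],5],[[0,0,0],[-0.4,-3.2,0],5],[[0,0,0],[-0.4,-3.1,0],5],[[0,0,0],[0,0,-1],5]]'
python3 -m handwheel '[[[0,0,0],[0,0,-2],5],[[0,0,0],[0,0,-3],5],[[0,0,0],[0,0,-3],5],[[0,0,0],[0,0,-2],5],[[0,0,0],[0,0,-0.5],5],[[0,0,0],[0,0,-0.3],5],[[0,0,0],[0,0,-0.2],5],[[0,0,0],[0,0,0],5],[[0,0,0],[0,0,0],5],[[0,0,0],[0,0,0],5]]'
```

```text
clock: 17.38
eef_pos: [0.5184, -0.3563, 0.1473]
eef_rot: [3.124, 0.273, 0.001]
wrist_force: [-1.2, -1.9, -4.3]
gripper_width: 0.654
grip_force: 65.2
clock: 18.22
eef_pos: [0.5217, -0.3477, 0.037]
eef_rot: [3.127, 0.287, 0.003]
wrist_force: [1.1, -0.3, -4.8]
gripper_width: 0.652
grip_force: 65.4
```

```bash
python3 -m handwheel '[[[0,0,0],[0,0,-0.15],5],[[0,0,0],[0,0,0],5],[[0,0,0],[0,0,0],8.5],[[0,0,0],[0,0,0],8.5],[[0,0,0],[0,0,0],8.5],[[0,0,0],[0,0,0],8.5],[[0,0,0],[0,0,1],8.5],[[0,0,0],[0,0,3],8.5],[[0,0,0],[0,0,4],8.5],[[0,0,0],[0,0,4],8.5]]'
python3 -m handwheel '[[[0,0,0.105],[0,0,4],8.5],[[0,0,0.105],[0,0,0],8.5],[[0,0,0.105],[0.65,2.55,0],8.5],[[0,0,0.105],[0.65,2.55,0],8.5],[[0,0,0.105],[0.65,2.55,0],8.5],[[0,0,0.105],[0.65,2.55,0],8.5],[[0,0,0.105],[0.65,2.55,0],8.5],[[0,0,0.105],[0.65,2.55,0],8.5],[[0,0,0.105],[0.65,2.55,0],8.5],[[0,0,0.105],[0.65,2.55,0],8.5]]'
python3 -m handwheel '[[[0,0,0.105],[0.65,2.55,0],8.5],[[0,0,0.105],[0.65,2.55,0],8.5],[[0,0,0.105],[0.65,2.55,0],8.5],[[0,0,0.105],[0.65,2.55,0],8.5],[[0,0,0.105],[0.6,2.9,0],8.5],[[0,0,0],[0,0,-3],8.5],[[0,0,0],[0,0,-3],8.5],[[0,0,0],[0,0,-2],8.5],[[0,0,0],[0,0,0],8.5],[[0,0,0],[0,0,0],8.5]]'
python3 m.py w6;python3 - <<'E'
import sys; sys.path.insert(0,".")
from h import *
c=cal("wrist"); print(proj("wrist",[[.6057,-.0125,.036]],c), [d["rect"] for d in spot_in("rubbing_block","wrist")[:2]])
save("top","top2")
a=cv2.imread("pics/w6.png"); b=cv2.imread("pics/top2.png")[180:310,400:480]; b=cv2.resize(b,(246,400)); cv2.imwrite("pics/w6c.png",np.hstack([a[:,100:540],b]))
E
```

```text
clock: 19.05
eef_pos: [0.5203, -0.3468, 0.1555]
eef_rot: [-3.127, -0.287, 0.002]
wrist_force: [1.1, -0.1, -0.2]
gripper_width: 0.997
grip_force: 0.0
clock: 19.88
eef_pos: [0.5732, -0.1421, 0.1951]
eef_rot: [2.558, 1.822, 0.001]
wrist_force: [0.0, 0.7, 0.1]
gripper_width: 0.998
grip_force: 0.0
clock: 20.72
eef_pos: [0.6045, -0.0124, 0.1142]
eef_rot: [-2.004, -2.418, 0.002]
wrist_force: [0.1, 0.8, 0.5]
gripper_width: 0.992
grip_force: 0.0
20.7667 [ 0.6055 -0.0123  0.1155] [2.004e+00 2.418e+00 1.000e-03]
cam [0.5926 0.0538 0.2372]
[[317.97010072 216.11115063]] [[25.7, 241.1, 73.5, 313.4], [541.3, 157.5, 638.3, 321.6]]
```

View pics/w6c.png

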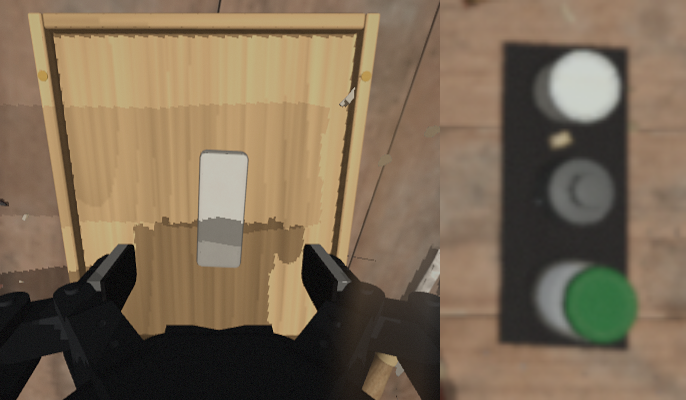

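The wrist crop shows the block with corners (201,152), (248,153), (241,267) and (198,266), slightly turned relative to the tool. The right part shows tin, weight and jar standing on the mat. This tray block is the large one. I'll work out its size and centre.

Run:
```python
from h import *
c=cal("wrist"); o=get_obs(); print(o["eef_pos"])
w=np.array([ray("wrist",x+100,y,.036,c)[:2] for x,y in((201,152),(248,153),(241,267),(198,266))]); e=np.roll(w,-1,0)-w
print(w.mean(0),np.linalg.norm(e,axis=1),np.degrees(np.arctan2(e[:,1],e[:,0])))
R=cv2.Rodrigues(np.array(o["eef_rot"]))[0]; print(np.degrees(np.arctan2(R[1,1],R[0,1])))
# holder from top image: contour
b=cv2.imread("pics/top2.png")[210:280,160:245]; cv2.imwrite("pics/hold.png",cv2.resize(b,None,fx=7,fy=7,interpolation=cv2.INTER_CUBIC))
```

```text
[ 0.606167   -0.01227781  0.11631266]
[ 0.60897987 -0.00954404] [0.03380067 0.09100242 0.03462327 0.0907964 ] [   9.46710441  -81.26111608 -170.89734089   98.21850525]
10.69439845639512
```

View pics/hold.png

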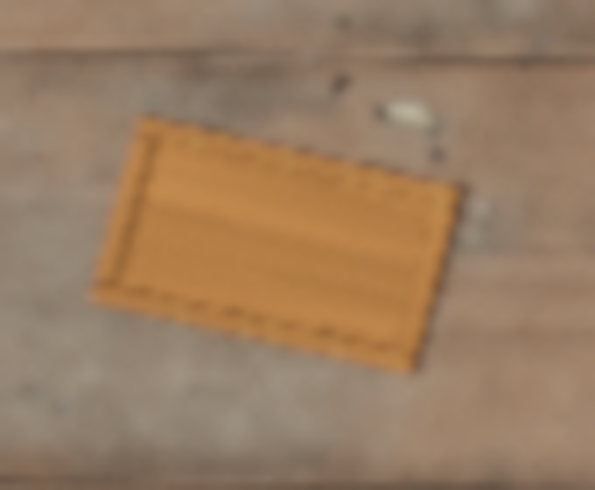

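```bash
python3 -m handwheel '[[[0,0,-0.038],[0.3,0.25,0],8.5],[[0,0,0],[0,0,-2],8.5],[[0,0,0],[0,0,-2.5],8.5],[[0,0,0],[0,0,-2],8.5],[[0,0,0],[0,0,-1],8.5],[[0,0,0],[0,0,-0.4],8.5],[[0,0,0],[0,0,0],3],[[0,0,0],[0,0,0],3],[[0,0,0],[0,0,0],3],[[0,0,0],[0,0,0],3]]' 30
python3 -m handwheel '[[[0,0,0],[0,0,0],3],[[0,0,0],[0,0,0],3],[[0,0,0],[0,0,0],3],[[0,0,0],[0,0,0],3],[[0,0,0],[0,0,0.6],3],[[0,0,0],[0,0,1],3],[[0,0,0],[0,0,2],3],[[0,0,0],[0,0,3],3],[[0,0,0],[0,0,3],3],[[0,0,0],[0,0,0],3]]'
python3 - <<'E'
from h import *
c=cal("top")
w=np.array([ray("top",160+(x+.5)/7-.5,210+(y+.5)/7-.5,.010,c)[:2] for x,y in((138,117),(462,185),(415,370),(92,295))]); e=np.roll(w,-1,0)-w
print(w.mean(0),np.linalg.norm(e,axis=1),np.degrees(np.arctan2(e[:,1],e[:,0])))
o=get_obs(); R=cv2.Rodrigues(np.array(o["eef_rot"]))[0]; print(o["eef_pos"],np.degrees(np.arctan2(R[1,1],R[0,1])),o["joints"].round(2))
E
```

```text
clock: 21.7
eef_pos: [0.6087, -0.0098, 0.0364]
eef_rot: [2.049, 2.379, 0.002]
wrist_force: [0.6, 0.7, 0.1]
gripper_width: 0.445
grip_force: 0.3
clock: 22.53
eef_pos: [0.6112, -0.0092, 0.1382]
eef_rot: [2.045, 2.375, 0.009]
wrist_force: [1.1, -0.2, -0.7]
gripper_width: 0.414
grip_force: 30.6
[0.50205933 0.33079241] [0.1322477  0.07473054 0.13141425 0.07198446] [-100.80682362  168.37330107   77.99901954  -10.97184774]
[ 0.61115619 -0.00924397  0.13823138] 8.545315177242232 [ 0.33  0.37 -0.48  1.68  0.19  1.12 -0.05]
```

```bash
python3 -m handwheel '[[[0,0,-0.035],[-0.6,1.8,0],3],[[0,0,-0.035],[-1,3.2,0],3],[[0,0,-0.035],[-1,3.2,0],3],[[0,0,-0.035],[-1,3.2,0],3],[[0,0,-0.035],[-1,3.2,0],3],[[0,0,-0.035],[-1,3.2,0],3],[[0,0,-0.035],[-1,3.2,0],3],[[0,0,-0.035],[-1,3.2,0],3],[[0,0,-0.035],[-1,3.2,0],3],[[0,0,-0.035],[-1,3.2,0],3]]'
python3 -m handwheel '[[[0,0,0],[-1.1,3.45,0],3],[[0,0,0],[0,0,-2],3],[[0,0,0],[0,0,-2],3],[[0,0,0],[0,0,-2],3],[[0,0,0],[0,0,-1],3],[[0,0,0],[0,0,0],3],[[0,0,0],[0,0,0],3],[[0,0,0],[0,0,0],3],[[0,0,0],[0,0,0],3],[[0,0,0],[0,0,0],3]]'
python3 m.py w7
```

```text
clock: 23.37
eef_pos: [0.5113, 0.2977, 0.1319]
eef_rot: [2.435, 1.985, 0.001]
wrist_force: [0.3, 0.1, -0.3]
gripper_width: 0.413
grip_force: 30.6
clock: 24.2
eef_pos: [0.5016, 0.3311, 0.0623]
eef_rot: [2.433, 1.987, 0.003]
wrist_force: [-0.3, 0.6, -1.2]
gripper_width: 0.416
grip_force: 30.5
24.25 [0.5015 0.331  0.0621] [2.433e+00 1.987e+00 2.000e-03]
cam [0.5151 0.3969 0.1853]
```

View pics/w7.png

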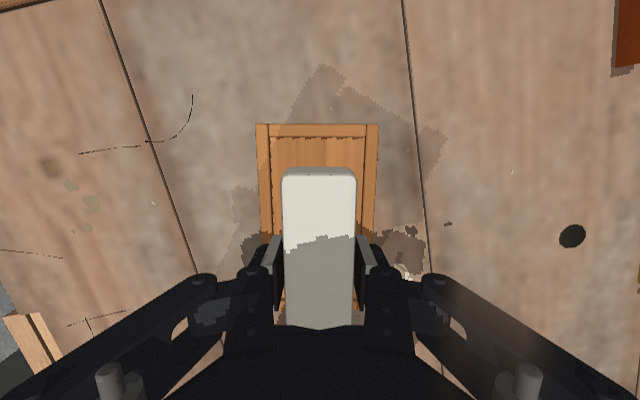

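The block is held between the fingers at (279,265) and (360,265), over the holder and parallel to its edges at u=263 and 373. I'll check the centring numerically.

Run:
```python
from h import *
c=cal("wrist"); o=get_obs(); p=o["eef_pos"]; R=cv2.Rodrigues(np.array(o["eef_rot"]))[0]
for n,u,v,z in(("holder far outer L",257,125,.010),("holder far outer R",379,125,.010),("block farL",284,172,p[2]-.001),("block farR",354,172,p[2]-.001)):
    d=ray("wrist",u,v,z,c)-p; print(n,(R.T@d*1000).round(1)[:2])
```

```text
holder far outer L [ 66.9 -36.8]
holder far outer R [66.9 36.8]
block farL [ 46.8 -15.1]
block farR [46.8 16.1]
```

```bash
python3 -m handwheel '[[[0,0,0],[0,0,-1],3],[[0,0,0],[0,0,-1],3],[[0,0,0],[0,0,-0.5],3],[[0,0,0],[0,0,-0.3],3],[[0,0,0],[0,0,0],3],[[0,0,0],[0,0,0],3],[[0,0,0],[0,0,-0.1],3],[[0,0,0],[0,0,0],4.4],[[0,0,0],[0,0,0],4.4],[[0,0,0],[0,0,0],4.4]]'
```

```text
clock: 25.08
eef_pos: [0.5011, 0.3308, 0.0323]
eef_rot: [2.433, 1.987, 0.001]
wrist_force: [0.5, -0.1, 0.3]
gripper_width: 0.516
grip_force: 0.0
```

```bash
python3 -m handwheel '[[[0,0,0],[0,0,1],5],[[0,0,0],[0,0,3],5],[[0,0,0],[0,0,4],8.5],[[0,0,0],[0,0,4],8.5],[[0,0,0],[0,0,4],8.5],[[0,0,0],[0,-1,0],8.5],[[0,0,-0.099],[0,-2.85,0],8.5],[[0,0,-0.099],[0,-3.2,0],8.5],[[0,0,-0.099],[0,-3.2,0],8.5],[[0,0,-0.099],[0,-3.2,0],8.5]]'
python3 -m handwheel '[[[0,0,-0.099],[0.1,-3.2,0],8.5],[[0,0,-0.099],[0.1,-3.2,0],8.5],[[0,0,-0.099],[0.1,-3.2,0],8.5],[[0,0,-0.099],[0.1,-3.2,0],8.5],[[0,0,-0.099],[0.1,-3.2,0],8.5],[[0,0,-0.099],[0.1,-3.2,0],8.5],[[0,0,-0.099],[0.1,-3.2,0],8.5],[[0,0,-0.099],[0.1,-3.2,0],8.5],[[0,0,0],[0.1,-3.2,0],8.5],[[0,0,0],[0.1,-3.2,0],8.5]]'
python3 -m handwheel '[[[0,0,0],[0.2,-3.2,0],8.5],[[0,0,0],[0.2,-3.2,0],8.5],[[0,0,0],[0.2,-3.2,0],8.5],[[0,0,0],[0.2,-3.2,0],8.5],[[0,0,0],[0.2,-3.2,0],8.5],[[0,0,0],[0.1,-3.2,0],8.5],[[0,0,0],[0,-3.2,0],8.5],[[0,0,0],[0,0,-3],8.5],[[0,0,0],[0,0,0],8.5],[[0,0,0],[0,0,0],8.5]]'
cat > m3.py <<'E'
from m import *
circ("weight",.5217,-.348,.046,.029); circ("jar",.424,-.348,.088,.0315)
E
python3 m3.py w8
python3 - <<'E'
import sys; sys.path.insert(0,".")
from h import *
save("top","top3"); save("scene","scene3")
a=cv2.imread("pics/w8.png"); b=cv2.imread("pics/top3.png")[200:280,160:250]; b=cv2.resize(b,(450,400)); cv2.imwrite("pics/w8c.png",np.hstack([a[:,150:490],b]))
E
```

```text
clock: 25.92
eef_pos: [0.5007, 0.1951, 0.1931]
eef_rot: [2.78, 1.464, 0.002]
wrist_force: [1.3, -0.4, 0.3]
gripper_width: 0.994
grip_force: 0.0
clock: 26.75
eef_pos: [0.5109, -0.1251, 0.1932]
eef_rot: [3.128, 0.285, 0.002]
wrist_force: [1.2, -0.5, 0.1]
gripper_width: 0.997
grip_force: 0.0
clock: 27.58
eef_pos: [0.5213, -0.3469, 0.1615]
eef_rot: [-3.126, -0.285, 0.003]
wrist_force: [0.6, 0.7, 0.5]
gripper_width: 0.996
grip_force: 0.0
27.6333 [ 0.5223 -0.3467  0.1629] [-3.127 -0.287 -0.   ]
cam [ 0.5877 -0.3347  0.2843]
weight [ 0.5193 -0.3483] 39.1
jar [ 0.4326 -0.3467] 24.0
```

View pics/w8c.png

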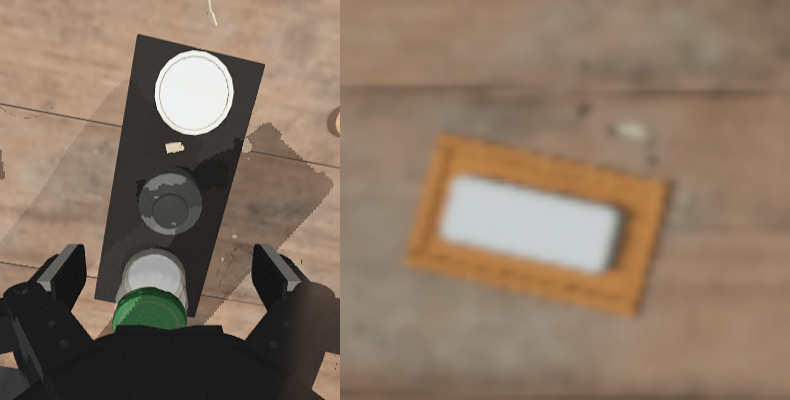

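The weight at (169,203) is centred between the fingers, and the block lies flat in the holder on the right at (530,222). I'm picking up the weight.

```bash
python3 -m handwheel '[[[0,0,0],[0,-0.1,-2],8.5],[[0,0,0],[0,0,-3],8.5],[[0,0,0],[0,0,-3],8.5],[[0,0,0],[0,0,-3],8.5],[[0,0,0],[0,0,-1.2],8.5],[[0,0,0],[0,0,-0.4],8.5],[[0,0,0],[0,0,0],8.5],[[0,0,0],[0,0,0],5],[[0,0,0],[0,0,0],5],[[0,0,0],[0,0,0],5]]' 60
python3 -m handwheel '[[[0,0,0],[0,0,0],5],[[0,0,0],[0,0,0],5],[[0,0,0],[0,0,0],5],[[0,0,0],[0,0,0],5],[[0,0,0],[0,0,0.6],5],[[0,0,0],[0,0,1.4],5],[[0,0,0],[0,0,3],5],[[0,0,0],[0,0,4],5],[[0,0,0],[0,0,3],5],[[0,0,0],[0,0,0],5]]'
```

```text
clock: 28.57
eef_pos: [0.5233, -0.3491, 0.0387]
eef_rot: [3.127, 0.285, 0.004]
wrist_force: [-1.0, 2.3, 5.8]
gripper_width: 0.652
grip_force: 62.0
clock: 29.4
eef_pos: [0.5248, -0.3507, 0.1642]
eef_rot: [3.122, 0.284, 0.014]
wrist_force: [2.0, -0.7, -3.1]
gripper_width: 0.649
grip_force: 65.6
```

```bash
python3 -m handwheel '[[[0,0,0],[0.2,2,0],5],[[0,0,0],[0.3,3.1,0],5],[[0,0,0],[0.3,3.1,0],5],[[0,0,0],[0.3,3.1,0],5],[[0,0,0],[0.3,3.1,0],5],[[0,0,0],[0.3,3.1,0],5],[[0,0,0],[0.3,3.1,0],5],[[0,0,0],[0.3,3.1,0],5],[[0,0,0],[0.3,3.1,0],5],[[0,0,0],[0.3,3.1,0],5]]'
python3 -m handwheel '[[[0,0,0],[0.15,2.9,0],5],[[0,0,0],[0,0,-2],5],[[0,0,0],[0,0,-3],5],[[0,0,0],[0,0,-3],5],[[0,0,0],[0,0,-2],5],[[0,0,0],[0,0,-0.8],5],[[0,0,0],[0,0,-0.4],5],[[0,0,0],[0,0,0],5],[[0,0,0],[0,0,0],5],[[0,0,0],[0,0,0],5]]'
```

```text
clock: 30.23
eef_pos: [0.5504, -0.0484, 0.1559]
eef_rot: [3.129, 0.285, -0.001]
wrist_force: [0.5, 0.0, -4.4]
gripper_width: 0.65
grip_force: 65.5
clock: 31.07
eef_pos: [0.553, -0.0209, 0.0449]
eef_rot: [3.128, 0.285, 0.002]
wrist_force: [-0.5, -0.1, -4.8]
gripper_width: 0.651
grip_force: 65.5
```

```bash
python3 -m handwheel '[[[0,0,0],[0,0,-0.1],5],[[0,0,0],[0,0,0],5],[[0,0,0],[0,0,0],8.5],[[0,0,0],[0,0,0],8.5],[[0,0,0],[0,0,0],8.5],[[0,0,0],[0,0,0],8.5],[[0,0,0],[0,0,1],8.5],[[0,0,0],[0,0,3],8.5],[[0,0,0],[0,0,4],8.5],[[0,0,0],[0,0,4],8.5]]'
python3 -m handwheel '[[[0,0,0.105],[0,0,3],8.5],[[0,0,0.105],[0,-1,0],8.5],[[0,0,0.105],[0.5,-2.4,0],8.5],[[0,0,0.105],[0.5,-2.5,0],8.5],[[0,0,0.105],[0.5,-2.5,0],8.5],[[0,0,0.105],[0.5,-2.5,0],8.5],[[0,0,0.105],[0.5,-2.5,0],8.5],[[0,0,0.105],[0.5,-2.5,0],8.5],[[0,0,0.105],[0.5,-2.5,0],8.5],[[0,0,0.105],[0.5,-2.5,0],8.5]]'
python3 -m handwheel '[[[0,0,0.105],[0.5,-2.5,0],8.5],[[0,0,0.105],[0.5,-2.5,0],8.5],[[0,0,0.105],[0.5,-2.5,0],8.5],[[0,0,0.105],[0.3,-2.4,0],8.5],[[0,0,0.105],[0,-2.4,0],8.5],[[0,0,0],[0,0,-3],8.5],[[0,0,0],[0,0,-3],8.5],[[0,0,0],[0,0,-3],8.5],[[0,0,0],[0,0,0],8.5],[[0,0,0],[0,0,0],8.5]]'
cat > m4.py <<'E'
from m import *
circ("tin",.6115,-.348,.056,.0305)
E
python3 m4.py w9
```

```text
clock: 31.9
eef_pos: [0.5517, -0.0206, 0.1646]
eef_rot: [-3.128, -0.285, 0.003]
wrist_force: [1.9, 0.6, 0.4]
gripper_width: 0.991
grip_force: 0.0
clock: 32.73
eef_pos: [0.5926, -0.231, 0.1939]
eef_rot: [2.559, 1.821, 0.001]
wrist_force: [-0.2, -0.5, -0.3]
gripper_width: 0.997
grip_force: 0.0
clock: 33.57
eef_pos: [0.6096, -0.3523, 0.1024]
eef_rot: [-2.003, -2.416, 0.001]
wrist_force: [0.5, 0.3, 0.5]
gripper_width: 0.997
grip_force: 0.0
33.6167 [ 0.6109 -0.3529  0.1046] [2.005 2.418 0.   ]
cam [ 0.5978 -0.2864  0.2255]
tin [ 0.6115 -0.349 ] 40.0
```

```bash
python3 -m handwheel '[[[0,0,0],[0.05,0.45,-1],8.5],[[0,0,0],[0,0,-2],8.5],[[0,0,0],[0,0,-1.6],8.5],[[0,0,0],[0,0,-0.7],8.5],[[0,0,0],[0,0,-0.3],8.5],[[0,0,0],[0,0,0],8.5],[[0,0,0],[0,0,0],5.2],[[0,0,0],[0,0,0],5.2],[[0,0,0],[0,0,0],5.2],[[0,0,0],[0,0,0],5.2]]' 50
python3 -m handwheel '[[[0,0,0],[0,0,0],5.2],[[0,0,0],[0,0,0],5.2],[[0,0,0],[0,0,0],5.2],[[0,0,0],[0,0,0.6],5.2],[[0,0,0],[0,0,1.4],5.2],[[0,0,0],[0,0,3],5.2],[[0,0,0],[0,0,3],5.2],[[0,0,0],[0,0,2],5.2],[[0,0,0],[0,0,0],5.2],[[0,0,0],[0,0,0],5.2]]'
```

```text
clock: 34.45
eef_pos: [0.612, -0.3487, 0.049]
eef_rot: [2.004, 2.416, 0.001]
wrist_force: [-0.5, 0.3, 6.0]
gripper_width: 0.695
grip_force: 54.2
clock: 35.28
eef_pos: [0.6118, -0.3487, 0.1497]
eef_rot: [2.004, 2.415, 0.001]
wrist_force: [0.2, 0.1, -2.1]
gripper_width: 0.696
grip_force: 54.5
```

```bash
python3 -m handwheel '[[[0,0,0],[-0.5,2.3,0],5.2],[[0,0,0],[-0.6,3.2,0],5.2],[[0,0,0],[-0.6,3.2,0],5.2],[[0,0,0],[-0.6,3.2,0],5.2],[[0,0,0],[-0.6,3.2,0],5.2],[[0,0,0],[-0.6,3.2,0],5.2],[[0,0,0],[-0.6,3.2,0],5.2],[[0,0,0],[-0.7,3.5,0],5.2],[[0,0,0],[0,0,-1],5.2],[[0,0,0],[0,0,-2],5.2]]'
python3 -m handwheel '[[[0,0,0],[0,0,-3],5.2],[[0,0,0],[0,0,-2],5.2],[[0,0,0],[0,0,-1],5.2],[[0,0,0],[0,0,-0.4],5.2],[[0,0,0],[0,0,0],5.2],[[0,0,0],[0,0,0],5.2],[[0,0,0],[0,0,0],5.2],[[0,0,0],[0,0,0],5.2],[[0,0,0],[0,0,0],5.2],[[0,0,0],[0,0,0],5.2]]'
```

```text
clock: 36.12
eef_pos: [0.5637, -0.0954, 0.1183]
eef_rot: [1.999, 2.421, 0.003]
wrist_force: [0.7, -0.3, -2.0]
gripper_width: 0.693
grip_force: 54.5
clock: 36.95
eef_pos: [0.5624, -0.0984, 0.0536]
eef_rot: [-2.005, -2.417, 0.002]
wrist_force: [-4.8, -0.1, 7.8]
gripper_width: 0.688
grip_force: 57.2
```

```bash
python3 -m handwheel '[[[0,0,0],[0,0,0.1],8.5],[[0,0,0],[0,0,0],8.5],[[0,0,0],[0,0,0],8.5],[[0,0,0],[0,0,0],8.5],[[0,0,0],[0,0,0],8.5],[[0,0,0],[0,0,1],8.5],[[0,0,0],[0,0,3],8.5],[[0,0,0],[0,0,4],8.5],[[0,0,0],[0,0,4],8.5],[[0,0,0],[0,0,3],8.5]]'
python3 -m handwheel '[[[0,0,0],[-1.4,-2.5,0],8.5],[[0,0,0],[-1.4,-2.5,0],8.5],[[0,0,0],[-1.4,-2.5,0],8.5],[[0,0,0],[-1.4,-2.5,0],8.5],[[0,0,0],[-1.4,-2.5,0],8.5],[[0,0,0],[-1.4,-2.5,0],8.5],[[0,0,0],[-1.4,-2.5,0],8.5],[[0,0,0],[-1.4,-2.5,0],8.5],[[0,0,0],[-1.4,-2.5,0],8.5],[[0,0,0],[-1.4,-2.5,0],8.5]]'
python3 -m handwheel '[[[0,0,0],[0,0,0],8.5],[[0,0,0],[0,0,-3],8.5],[[0,0,0],[0,0,-3],8.5],[[0,0,0],[0,0,0],8.5],[[0,0,0],[0,0,0],8.5],[[0,0,0],[0,0,0],8.5],[[0,0,0],[0,0,0],8.5],[[0,0,0],[0,0,0],8.5],[[0,0,0],[0,0,0],8.5],[[0,0,0],[0,0,0],8.5]]'
cat > m5.py <<'E'
from m import *
circ("jar",.4237,-.348,.088,.0315)
E
python3 m5.py w10
```

```text
clock: 37.78
eef_pos: [0.5635, -0.098, 0.2083]
eef_rot: [2.004, 2.417, 0.002]
wrist_force: [1.3, -0.0, -0.4]
gripper_width: 0.995
grip_force: 0.0
clock: 38.62
eef_pos: [0.4222, -0.3493, 0.2051]
eef_rot: [2.005, 2.418, 0.0]
wrist_force: [0.8, -0.1, -0.4]
gripper_width: 0.995
grip_force: 0.0
clock: 39.45
eef_pos: [0.4233, -0.3484, 0.1449]
eef_rot: [2.005, 2.417, -0.0]
wrist_force: [-0.3, 0.2, -0.4]
gripper_width: 0.994
grip_force: 0.0
39.5 [ 0.4232 -0.3484  0.1447] [ 2.005  2.417 -0.   ]
cam [ 0.4111 -0.2822  0.2678]
jar [ 0.424  -0.3453] 39.6
```

```bash
python3 -m handwheel '[[[0,0,0],[0,0.05,-2],8.5],[[0,0,0],[0,0,-3],8.5],[[0,0,0],[0,0,-2.5],8.5],[[0,0,0],[0,0,-1],8.5],[[0,0,0],[0,0,-0.3],8.5],[[0,0,0],[0,0,0],8.5],[[0,0,0],[0,0,0],5.5],[[0,0,0],[0,0,0],5.5],[[0,0,0],[0,0,0],5.5],[[0,0,0],[0,0,0],5.5]]' 50
python3 -m handwheel '[[[0,0,0],[0,0,0],5.5],[[0,0,0],[0,0,0],5.5],[[0,0,0],[0,0,0],5.5],[[0,0,0],[0,0,0.6],5.5],[[0,0,0],[0,0,1.4],5.5],[[0,0,0],[0,0,3],5.5],[[0,0,0],[0,0,3],5.5],[[0,0,0],[0,0,3],5.5],[[0,0,0],[0,0,1],5.5],[[0,0,0],[0,0,0],5.5]]'
```

```text
clock: 40.33
eef_pos: [0.4238, -0.3484, 0.0584]
eef_rot: [2.004, 2.416, -0.0]
wrist_force: [-3.2, 1.4, 8.3]
gripper_width: 0.78
grip_force: 54.0
clock: 41.17
eef_pos: [0.4245, -0.3489, 0.18]
eef_rot: [2.001, 2.413, 0.0]
wrist_force: [-0.3, -0.5, -2.2]
gripper_width: 0.774
grip_force: 56.8
```

```bash
python3 -m handwheel '[[[0,0,0],[0.6,2,0],5.5],[[0,0,0],[1,3.5,0],5.5],[[0,0,0],[1,3.5,0],5.5],[[0,0,0],[1,3.5,0],5.5],[[0,0,0],[1,3.5,0],5.5],[[0,0,0],[1,3.5,0],5.5],[[0,0,0],[1,3.5,0],5.5],[[0,0,0],[1,3.5,0],5.5],[[0,0,0],[1,3.5,0],5.5],[[0,0,0],[1,3.5,0],5.5]]'
python3 -m handwheel '[[[0,0,0],[1,3.5,0],5.5],[[0,0,0],[0.8,2.8,0],5.5],[[0,0,0],[0,0,-2],5.5],[[0,0,0],[0,0,-3],5.5],[[0,0,0],[0,0,-3],5.5],[[0,0,0],[0,0,-2],5.5],[[0,0,0],[0,0,-0.8],5.5],[[0,0,0],[0,0,-0.4],5.5],[[0,0,0],[0,0,0],5.5],[[0,0,0],[0,0,0],5.5]]'
```

```text
clock: 42.0
eef_pos: [0.5183, -0.011, 0.1747]
eef_rot: [-2.005, -2.417, 0.002]
wrist_force: [0.5, -0.1, -2.0]
gripper_width: 0.779
grip_force: 56.7
clock: 42.83
eef_pos: [0.5361, 0.0502, 0.0643]
eef_rot: [-2.005, -2.417, 0.002]
wrist_force: [-3.0, -0.7, 5.7]
gripper_width: 0.779
grip_force: 58.2
```

Released next. Then I go up and look from the first viewpoint.

```bash
python3 -m handwheel '[[[0,0,0],[0,0,0],8.5],[[0,0,0],[0,0,0],8.5],[[0,0,0],[0,0,0],8.5],[[0,0,0],[0,0,0],8.5],[[0,0,0],[0,0,0],8.5],[[0,0,0],[0,0,1],8.5],[[0,0,0],[0,0,3],8.5],[[0,0,0],[0,0,4],8.5],[[0,0,0],[0,0,4],8.5],[[0,0,0],[0,0,4],8.5]]'
python3 -m handwheel '[[[0,0,0],[0.5,-2,2.6],8.5],[[0,0,0],[0.5,-2.8,0],8.5],[[0,0,0],[0.5,-2.8,0],8.5],[[0,0,0],[0,0,0],8.5],[[0,0,0],[0,0,0],8.5],[[0,0,0],[0,0,0],8.5],[[0,0,0],[0,0,0],8.5],[[0,0,0],[0,0,0],8.5],[[0,0,0],[0,0,0],8.5],[[0,0,0],[0,0,0],8.5]]'
python3 m1.py w11
python3 - <<'E'
import sys; sys.path.insert(0,".")
from h import *
a=cv2.imread("pics/w2.png"); b=cv2.imread("pics/w11.png"); cv2.imwrite("pics/cmp.png",np.hstack([a[30:290,220:500],b[30:290,220:500]]))
E
```

```text
clock: 43.67
eef_pos: [0.5365, 0.0505, 0.2267]
eef_rot: [-2.005, -2.419, -0.0]
wrist_force: [1.5, 0.2, -0.5]
gripper_width: 0.997
grip_force: 0.0
clock: 44.5
eef_pos: [0.5519, -0.0251, 0.2501]
eef_rot: [-2.004, -2.419, 0.0]
wrist_force: [-0.7, 0.6, -0.4]
gripper_width: 0.995
grip_force: 0.0
44.55 [ 0.5519 -0.0253  0.2501] [-2.005 -2.419  0.   ]
cam [0.5398 0.041  0.3731]
jar [0.5356 0.0506] 40.0
weight [ 0.5494 -0.0189] 39.9
knob [ 0.5388 -0.026 ] 20.1
tin [ 0.5631 -0.0978] 40.0
```

View pics/cmp.png

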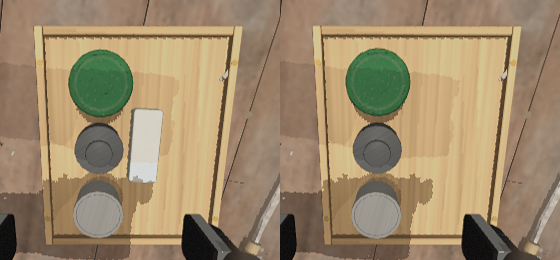

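Before (left) and after (right), the row stands in the same places: jar (378,82), weight (377,148), tin (377,213). All three are within about 1 mm of the start, the block is in the holder, and the robot touches nothing.

```bash
python3 -c "
from plant import *
print(sign_off())"
```

```text
the job is handed in; nothing more can be done
None
```

The job is handed in at about 45 s: the rubbing block lies flat in the holder recess, the jar, tin and weight stand in the tray within about 1 mm of their measured start positions, and I never moved the arm near the tape measure or cork block.

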